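# Find the hidden catch of the spoon chest

### The job

The low wooden spoon chest on the worktop has six identical flush tiles in its flat top, and one of them is a hidden catch: feel across the tiles with the fingertips until one gives, and press that one fully down so that the spoon tray slides out at the front. Work by touch alone: do not touch the tray or the teaspoon in it, and do not lift or shift the cup, the spice jar or the coffee capsule beside the chest.

Things in the scene. Friction and masses are not known exactly. Their poses are not given: they have to be found in the camera images.
- chest: low dark wooden chest, fixed to the worktop, 138 mm (its x) by 194 mm (its y), 56 mm high. Origin: centre of its underside, z up, +x to the back; the front with the tray faces its -x, roughly toward the robot. The rim round its flat top is 12 mm wide
- panel (a point): centre of the chest's flat top, axes as the chest's. Here lie six identical lighter wooden tiles, each 54 mm square, tops flush with the rim at this point's height, 2 mm seams. Tile centres at x = -28 and +28 mm, y = -56, 0 and +56 mm from this point. Five are rigid; any one of the six may be the catch, which looks just the same
- catch (a joint): how far the catch tile is pressed down, in m: 0 flush, 0.008 fully down. It gives way, straight down, at about 3 to 4 N anywhere on it, has no spring and stays down where it is left. It pushes the tray out 5 mm for every mm
- tray (a joint): how far the spoon tray has slid out of the front of the chest, in m: 0 shut, 0.040 when the catch is fully down; it moves only together with the catch, toward the chest's -x
- tray_front (a point): centre of the outer face of the tray's dark front board, which is 168 mm wide, 24 mm high and 8 mm thick and sits in the front of the chest under the top's rim; it moves with the tray, 69 mm from the chest's origin toward its -x when shut and 16.5 mm up. Not to be touched
- spoon: steel teaspoon, 130x26x11 mm, loose, lying across the tray just behind its front board, hidden until the tray is out; origin at the centre of its underside, 8 mm above the worktop. Not to be touched
- espresso_cup_clay: small terracotta espresso cup with one handle, 61x82x58 mm, loose, standing left of the chest; origin at the centre of its underside. Bystander
- spice_jar: round spice jar with a dark cap, 41 mm across, 105 mm high, loose, standing right of the chest; origin at the centre of its underside. Bystander
- loose_capsule: dome-shaped coffee capsule, 57 mm across, 34 mm high, loose, standing to the right of the chest's front; origin at the centre of its underside. Bystander

How it is judged (in metres and radians):
On the way:
1. the catch tile is pressed down at least 6.5 mm by the fingers (value of joint catch above 0.0065 m and contact force between the fingers and anything else above 0.5 N), for 0.05 s.
At the end, for the whole second after the job is handed in: the catch is down at least 6.5 of its 8 mm, the tray is out at least 32 mm and at rest, the teaspoon lies in the tray (its underside lower than 30 mm), and cup, jar and capsule are within 20 mm of where they stood (value of joint catch above 0.0065 m and value of joint tray above 0.032 m and velocity of joint tray below 0.005 m/s and height (world z) of spoon below 0.03 m and distance of each of espresso_cup_clay, spice_jar, loose_capsule from where it was at the start of the episode below 0.02 m); the robot touches nothing.
It fails at once if the fingers touch the tray (more than 0.5 N) (contact force between the fingers and tray above 0.5 N).
It fails at once if the teaspoon is touched by the fingers (more than 0.5 N) or lifted out of the tray (contact force between the fingers and spoon above 0.5 N or height (world z) of spoon above 0.035 m).
It fails at once if the cup, the jar or the capsule is moved or lifted by more than 20 mm (distance of any of espresso_cup_clay, spice_jar, loose_capsule from where it was at the start of the episode above 0.02 m).
It also fails if it takes over 42 s, if anything falls off the work surface, if the arm or the gripper's body presses on something with over 40 N, if the wrist force passes 120 N, or if a joint passes its speed limit or range.

### The arm

A 6-joint arm with a two-finger parallel gripper is mounted at the origin on a cart in front of the work surface, level with it; the furniture and walls round the work are solid. World frame = base frame: x ahead of the robot, y to its left, z up, the work surface at z = 0. Lengths are in m, angles in degrees, forces in N, time in s.
With the tool pointing down it reaches from about 0.35 to 0.875 m from the base axis. Payload 4.2 kg.
Tool frame: the origin (TCP) lies on the centre line of the jaws, within the pads' length; the fingertips stand 19 mm ahead of it and the grasp point (between the pads) is the TCP; z points along the fingers, y is the line along which they close (so a half turn about z gives the same grasp; the last joint's range is limited). The gripper opens to 87 mm and grips with 3 to 60 N. Pads are 19 mm wide; open, the fingers measure 117 mm over their backs; the gripper's body (75 mm by 190 mm) begins 51 mm behind the grasp point.
Start: joints at [-53.881, 22.042, 0.453, 0, -68.411, -14.817], TCP at [0.227, -0.582, 0.242] pointing down, gripper open.
Joint ranges: [-179.83, 179.83], [-69.29, 118.12], [-61.27, 80.66], [-181.25, 117.63], [-171.15, -9.14], [-177.46, 177.46]. Speed limits (degrees/s): [159.86, 159.86, 180, 180, 180, 180].

### API

Orientations are given as a 3x3 rotation matrix whose columns are the frame's x, y, z axes.
In Python, from station import sense, capture, finish_job, search_frame, masks_of gives the robot as it stands.
- The arm moves only by the tool drive_tool, never from a script. Its argument "rows" is a list of rows, each a list of 7 numbers: the opening in per cent of the stroke, from 0 (shut) to 100 (fully open), then the shift along the world's x, y, z in mm, then the turn, a rotation vector about the world's x, y, z in rad. In form: [[fingers, dx, dy, dz, wx, wy, wz], ...]. A call has 1 to 5 rows; each row shifts and turns the commanded pose from where the row before left it; what a row does not reach is not made up. A row lasts 1/12 s, in which the tool goes at most 41.7 mm and 7.16 degrees, less where a joint would pass 70% of its speed; a pose out of reach is approached as far as the arm can. A call is refused whole if a number of a shift passes 41.7 or a number of a turn 0.125, either way. A call with a gripper value outside its range is refused whole. The fingers move at their own pace and stop on an object; the grip force is fixed at half the most. Time passes only in rows, so rows that do not move let the fingers close. It gives the time, the measured TCP pose, the force, the opening and the grip force at its end, in the units of the state.
- sense(): the state, without advancing time (a new reading comes with each control period).
- capture(name): name is "side" or "top" or "wrist"; returns a dict with "frame" (480x640x3 uint8, red, green, blue), "z_map" (480x640 float32, m along the optical axis (not along the pixel's ray), 0 where there is no reading), "fx", "fy", "cx", "cy" (pixels), "R" (3x3) and "t" (3): a world point X has camera coordinates R X + t; the wrist camera has in their place "T_tool_cam" (4x4, takes a point from camera to tool coordinates, whose origin is the TCP and whose axes are the flange's). Camera axes: x right, y down, z forward; pixel columns grow to the right and rows downward; lengths in m; the calibration is good to about 2 mm. The wrist camera is an equidistant fisheye: a pixel r from the principal point sees the ray r / f radians off the axis. A picture is of the moment at which its call begins: read the wrist's pose just before it.
- finish_job(): hands the job in; it is judged then, once.
Trained networks look in a picture, given as the dict that the camera call returned (one of the last four; its "shot" number tells which), for a name from the list of things; names that differ only in an ending like _2 or _b are one class to them, and where a whole thing is asked for, a point or a joint stands for the part that bears it (a point fixed in the world has none). Each returns a list of dicts, best first, with "p" (0 to 1); they miss things now and then, are a little off and sometimes report something else, mostly with a low value. They report only what shows in the picture. A call takes as long as a camera call.
- search_frame(label, picture): "xy" ([column, row] in pixels, amid what is visible of it).
- masks_of(label, picture): "region" (480x640 bool, what is visible of it) and "xy" ([column, row] in pixels, amid what is visible of it).
The state is a dict: "time_s": time; "joints": joint angles; "joint_velocities": joint speeds; "effort": joint torques, N m; "tcp_pos": TCP position; "ee_rot": TCP orientation; "wrist_force": force on the tool from outside, world axes, zero at the start; "moment": the same for the moment, N m; "gripper_width": opening from 0.0 (shut) to 1.0 (fully open); "gripper_force": force on a finger pad.
Only numpy, scipy, OpenCV 4.12 (cv2) and the standard library are available. Lean on these libraries where they do the work, as an engineer would, in place of code of your own. Each camera call takes 0.05 s, during which the arm holds its last target. There are 200 camera calls.

## Working session

There is one attempt and no reset: what is moved stays moved. The work goes in short steps, Python scripts to look and compute and a tool call to move; the robot and the scene stay as the last step left them, time stands still between calls to the robot, and variables do not carry over. Pictures are saved under pics/ and viewed, at most 10 in all, crops included, and the job is handed in when it is done.

Besides the shell and the picture viewer there is one more tool, called as name(argument=value, ...) on one line, values as JSON. drive_tool: Moves the arm, as the interface text tells. Its arguments: {"type":"object","properties":{"rows":{"type":"array"}},"required":["rows"]}

```bash
mkdir -p pics; cat > h.py <<'E'
import numpy as np,cv2
from station import *
def world(c,m=None):
    z=c["z_map"];v,u=np.nonzero((z>0)&(m if m is not None else True));d=z[v,u]
    P=np.c_[(u-c["cx"])/c["fx"]*d,(v-c["cy"])/c["fy"]*d,d]
    return (P-c["t"])@c["R"]
E
python3 - <<'E'
from h import *
s=sense();print({k:np.round(s[k],3) for k in("time_s","tcp_pos","ee_rot","wrist_force","gripper_width")})
c=capture("top");cv2.imwrite("pics/top.png",c["frame"][:,:,::-1])
for n in["chest","espresso_cup_clay","spice_jar","loose_capsule"]:
    for r in masks_of(n,c)[:2]:
        P=world(c,r["region"]);
        print(n,round(r["p"],2),np.round(r["xy"]),len(P),np.round(np.percentile(P,[2,50,98],axis=0),3).tolist() if len(P) else 0)
        if n=="chest":
            Q=P[abs(P[:,2]-.056)<.008]
            if len(Q)>50: print("rect",cv2.minAreaRect((Q[:,:2]*1000).astype(np.float32)),np.median(Q[:,2]))
E
```

```text
{'time_s': np.float64(0.0), 'tcp_pos': array([ 0.227, -0.582,  0.24 ]), 'ee_rot': array([[-0.932, -0.363, -0.001],
       [-0.363,  0.932,  0.002],
       [ 0.   ,  0.002, -1.   ]]), 'wrist_force': array([-0.187, -0.742, -0.606]), 'gripper_width': np.float64(0.999)}
chest 0.88 [309. 250.] 2321 [[0.473, -0.137, 0.016], [0.536, -0.04, 0.056], [0.619, 0.058, 0.06]]
rect ((547.246826171875, -39.403221130371094), (138.4080810546875, 193.73602294921875), 5.814972400665283) 0.05637001582956966
espresso_cup_clay 0.89 [225. 241.] 884 [[0.517, 0.116, 0.006], [0.559, 0.152, 0.024], [0.585, 0.171, 0.06]]
spice_jar 0.76 [429. 237.] 628 [[0.549, -0.257, 0.021], [0.564, -0.234, 0.105], [0.586, -0.221, 0.109]]
loose_capsule 0.87 [413. 284.] 594 [[0.455, -0.256, 0.001], [0.479, -0.227, 0.025], [0.506, -0.207, 0.035]]
loose_capsule 0.75 [227. 243.] 832 [[0.518, 0.116, 0.007], [0.559, 0.151, 0.022], [0.584, 0.17, 0.06]]
```

View pics/top.png

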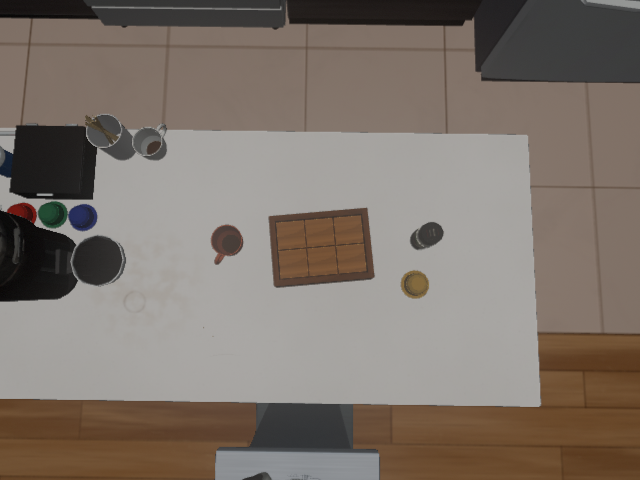

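The top view shows the chest at columns 270-373, rows 209-286. The cup is to its left (225,241), the jar to its right (429,237) and the capsule at its front right (413,284). The chest centre is about (547,-39) mm, yaw +5.8°. I'll start with the front-right tile at (525,-98), fingers shut.

drive_tool(rows=[[0,20,32,0,0,0,0],[0,20,32,0,0,0,0],[0,20,32,0,0,0,0],[0,20,32,0,0,0,0],[0,20,32,0,0,0,0]])

```text
time_s: 0.67
tcp_pos: [0.3275, -0.4207, 0.2415]
ee_rot: [[-0.932, -0.363, 0.0], [-0.363, 0.932, 0.0], [-0.0, 0.0, -1.0]]
wrist_force: [0.5, -0.0, 0.2]
gripper_width: 0.709
gripper_force: 0.0
```

drive_tool(rows=[[0,20,32,0,0,0,0],[0,20,32,0,0,0,0],[0,20,32,0,0,0,0],[0,20,32,0,0,0,0],[0,20,32,0,0,0,0]])

```text
time_s: 1.08
tcp_pos: [0.4276, -0.2605, 0.2418]
ee_rot: [[-0.932, -0.363, 0.0], [-0.363, 0.932, -0.0], [-0.0, -0.0, -1.0]]
wrist_force: [1.3, -0.0, -0.2]
gripper_width: 0.325
gripper_force: 0.0
```

drive_tool(rows=[[0,20,32,0,0,0,0],[0,20,32,0,0,0,0],[0,20,32,0,0,0,0],[0,20,32,0,0,0,0],[0,18,4,0,0,0,0]])

```text
time_s: 1.5
tcp_pos: [0.526, -0.1263, 0.2419]
ee_rot: [[-0.93, -0.367, 0.001], [-0.367, 0.93, 0.001], [-0.001, 0.001, -1.0]]
wrist_force: [0.9, -0.5, -0.7]
gripper_width: 0.021
gripper_force: 0.0
```

drive_tool(rows=[[0,0,28,-30,0,0,-0.09],[0,0,0,-30,0,0,-0.09],[0,0,0,-40,0,0,-0.09],[0,0,0,-40,0,0,0],[0,0,0,-15,0,0,0]])

```text
time_s: 1.92
tcp_pos: [0.5215, -0.1019, 0.0815]
ee_rot: [[-0.995, -0.101, -0.009], [-0.101, 0.995, 0.0], [0.009, 0.001, -1.0]]
wrist_force: [-1.2, 0.4, 0.5]
gripper_width: 0.008
gripper_force: 0.0
```

drive_tool(rows=[[0,0,0,-2,0,0,0],[0,0,0,0,0,0,0],[0,0,0,0,0,0,0]])

```text
time_s: 2.17
tcp_pos: [0.5264, -0.1023, 0.0859]
ee_rot: [[-0.995, -0.102, 0.003], [-0.102, 0.995, -0.0], [-0.003, -0.0, -1.0]]
wrist_force: [0.3, 0.7, -0.5]
gripper_width: 0.006
gripper_force: 0.0
```

drive_tool(rows=[[0,0,4,-3,0,0,0],[0,0,0,-3,0,0,0],[0,0,0,-1.5,0,0,0],[0,0,0,-1,0,0,0],[0,0,0,0,0,0,0]])

```text
time_s: 2.58
tcp_pos: [0.5251, -0.0982, 0.0762]
ee_rot: [[-0.995, -0.102, 0.0], [-0.102, 0.995, 0.0], [-0.0, 0.0, -1.0]]
wrist_force: [0.5, -0.4, -0.4]
gripper_width: -0.002
gripper_force: 0.0
```

drive_tool(rows=[[0,0,0,-0.7,0,0,0],[0,0,0,0,0,0,0]])

```text
time_s: 2.75
tcp_pos: [0.5252, -0.0983, 0.0755]
ee_rot: [[-0.995, -0.102, 0.0], [-0.102, 0.995, -0.0], [-0.0, -0.0, -1.0]]
wrist_force: [0.0, 0.1, 0.1]
gripper_width: 0.006
gripper_force: 0.2
```

drive_tool(rows=[[0,0,0,-0.7,0,0,0],[0,0,0,0,0,0,0]])

```text
time_s: 2.92
tcp_pos: [0.5253, -0.0983, 0.0755]
ee_rot: [[-0.995, -0.102, 0.0], [-0.102, 0.995, -0.0], [-0.0, -0.0, -1.0]]
wrist_force: [-1.2, 0.8, 5.0]
gripper_width: 0.008
gripper_force: 2.5
```

drive_tool(rows=[[0,0,0,-0.7,0,0,0],[0,0,0,0,0,0,0]])

```text
time_s: 3.08
tcp_pos: [0.5252, -0.0983, 0.0754]
ee_rot: [[-0.995, -0.102, 0.0], [-0.102, 0.995, -0.0], [-0.0, -0.0, -1.0]]
wrist_force: [-3.9, 1.7, 9.1]
gripper_width: 0.005
gripper_force: 4.6
```

Front right is rigid at 9 N, with the surface at TCP z = 75.4 mm. Next is front middle.

drive_tool(rows=[[0,0,0,6,0,0,0],[0,-3,28,0,0,0,0],[0,-2.7,28,0,0,0,0],[0,0,0,-3,0,0,0],[0,0,0,-1.5,0,0,0]])

```text
time_s: 3.5
tcp_pos: [0.5194, -0.0413, 0.0755]
ee_rot: [[-0.995, -0.104, 0.0], [-0.104, 0.995, 0.0], [-0.0, 0.0, -1.0]]
wrist_force: [0.8, 0.4, -0.4]
gripper_width: 0.006
gripper_force: 0.0
```

drive_tool(rows=[[0,0,0,-0.8,0,0,0],[0,0,0,-0.7,0,0,0],[0,0,0,0,0,0,0]])

```text
time_s: 3.75
tcp_pos: [0.5195, -0.0415, 0.0754]
ee_rot: [[-0.995, -0.101, 0.001], [-0.101, 0.995, 0.001], [-0.001, 0.001, -1.0]]
wrist_force: [-5.5, 8.5, 11.7]
gripper_width: 0.006
gripper_force: 5.9
```

Front middle is rigid too. Next is front left.

drive_tool(rows=[[0,0,0,6,0,0,0],[0,-3,28,0,0,0,0],[0,-2.7,28,0,0,0,0],[0,0,0,-3,0,0,0],[0,0,0,-1.5,0,0,0]])

```text
time_s: 4.17
tcp_pos: [0.5138, 0.014, 0.0754]
ee_rot: [[-0.995, -0.103, 0.0], [-0.103, 0.995, -0.0], [-0.0, -0.0, -1.0]]
wrist_force: [-1.8, 4.2, 13.5]
gripper_width: 0.003
gripper_force: 8.4
```

drive_tool(rows=[[0,0,0,-0.8,0,0,0],[0,0,0,-0.7,0,0,0],[0,0,0,0,0,0,0]])

```text
time_s: 4.42
tcp_pos: [0.5138, 0.0139, 0.0754]
ee_rot: [[-0.995, -0.101, 0.001], [-0.101, 0.995, 0.001], [-0.001, 0.001, -1.0]]
wrist_force: [-5.8, 7.9, 11.8]
gripper_width: 0.005
gripper_force: 6.1
```

Also rigid. Next is back left at (569,19).

drive_tool(rows=[[0,0,0,6,0,0,0],[0,28,3,0,0,0,0],[0,28,2.6,0,0,0,0],[0,0,0,-3,0,0,0],[0,0,0,-1.5,0,0,0]])

```text
time_s: 4.83
tcp_pos: [0.5716, 0.0183, 0.0754]
ee_rot: [[-0.995, -0.1, 0.002], [-0.1, 0.995, -0.0], [-0.002, -0.0, -1.0]]
wrist_force: [1.0, -0.3, 8.4]
gripper_width: 0.01
gripper_force: 4.1
```

drive_tool(rows=[[0,0,0,-0.8,0,0,0],[0,0,0,-0.7,0,0,0],[0,0,0,0,0,0,0]])

```text
time_s: 5.08
tcp_pos: [0.5713, 0.0185, 0.0754]
ee_rot: [[-0.995, -0.102, 0.005], [-0.102, 0.995, -0.0], [-0.005, -0.001, -1.0]]
wrist_force: [2.8, -1.7, 3.1]
gripper_width: 0.003
gripper_force: 2.2
```

drive_tool(rows=[[0,0,0,-0.8,0,0,0],[0,0,0,-0.7,0,0,0],[0,0,0,0,0,0,0]])

```text
time_s: 5.33
tcp_pos: [0.5713, 0.0185, 0.0754]
ee_rot: [[-0.995, -0.103, 0.005], [-0.103, 0.995, -0.0], [-0.005, -0.001, -1.0]]
wrist_force: [0.5, -2.0, 12.0]
gripper_width: 0.008
gripper_force: 6.1
```

Back left is rigid at 12 N. Next is back middle at (575,-37).

drive_tool(rows=[[0,0,0,7.5,0,0,0],[0,2,-28,0,0,0,0],[0,2,-27.5,0,0,0,0],[0,0,0,-3,0,0,0],[0,0,0,-1.5,0,0,0]])

```text
time_s: 5.75
tcp_pos: [0.5719, -0.0384, 0.0754]
ee_rot: [[-0.995, -0.099, -0.004], [-0.099, 0.995, -0.002], [0.004, -0.001, -1.0]]
wrist_force: [-2.7, -5.8, 9.5]
gripper_width: 0.007
gripper_force: 5.0
```

drive_tool(rows=[[0,0,0,-0.8,0,0,0],[0,0,0,-1,0,0,0],[0,0,0,-0.7,0,0,0],[0,0,0,0,0,0,0]])

```text
time_s: 6.08
tcp_pos: [0.572, -0.0382, 0.0754]
ee_rot: [[-0.995, -0.103, -0.004], [-0.103, 0.995, -0.004], [0.004, -0.004, -1.0]]
wrist_force: [-5.1, -7.9, 15.2]
gripper_width: 0.005
gripper_force: 7.9
```

Rigid as well, so the catch should be back right at (581,-92).

drive_tool(rows=[[0,0,0,8.5,0,0,0],[0,2.7,-28,0,0,0,0],[0,2.5,-27,0,0,0,0],[0,0,0,0,0,0,0],[0,0,0,-4,0,0,0]])

```text
time_s: 6.5
tcp_pos: [0.5786, -0.0916, 0.0776]
ee_rot: [[-0.995, -0.1, 0.0], [-0.1, 0.995, 0.0], [-0.0, 0.0, -1.0]]
wrist_force: [0.7, 0.9, -0.2]
gripper_width: 0.005
gripper_force: 0.0
```

drive_tool(rows=[[0,0,0,-2,0,0,0],[0,0,0,-2,0,0,0],[0,0,0,-1,0,0,0],[0,0,0,0,0,0,0]])

```text
time_s: 6.83
tcp_pos: [0.5785, -0.0905, 0.072]
ee_rot: [[-0.995, -0.103, -0.001], [-0.103, 0.995, 0.0], [0.001, 0.0, -1.0]]
wrist_force: [1.3, 0.8, -0.4]
gripper_width: 0.004
gripper_force: 0.0
```

The tile gives way (TCP at 72.0 mm), so I'll press it fully down slowly.

drive_tool(rows=[[0,0,0,-1,0,0,0],[0,0,0,-1,0,0,0],[0,0,0,-1,0,0,0],[0,0,0,-1,0,0,0],[0,0,0,0,0,0,0]])

```text
time_s: 7.25
tcp_pos: [0.579, -0.0909, 0.0682]
ee_rot: [[-0.995, -0.102, 0.0], [-0.102, 0.995, 0.0], [-0.0, 0.0, -1.0]]
wrist_force: [-0.8, 0.0, -0.7]
gripper_width: 0.003
gripper_force: 0.0
```

drive_tool(rows=[[0,0,0,-1,0,0,0],[0,0,0,-0.5,0,0,0],[0,0,0,0,0,0,0],[0,0,0,0,0,0,0]])

```text
time_s: 7.58
tcp_pos: [0.5791, -0.0911, 0.0674]
ee_rot: [[-0.995, -0.102, 0.001], [-0.102, 0.995, 0.0], [-0.001, 0.0, -1.0]]
wrist_force: [-2.3, 2.5, 5.9]
gripper_width: 0.005
gripper_force: 2.6
```

It is fully down: 8 mm of travel, with 5.9 N against the stop. I'll lift straight up and check.

drive_tool(rows=[[0,0,0,0,0,0,0],[0,0,0,10,0,0,0],[0,0,0,30,0,0,0],[0,0,0,40,0,0,0],[0,0,0,40,0,0,0]])

```text
time_s: 8.0
tcp_pos: [0.5783, -0.0916, 0.1877]
ee_rot: [[-0.995, -0.101, -0.002], [-0.101, 0.995, -0.001], [0.002, -0.0, -1.0]]
wrist_force: [0.8, 0.4, -0.0]
gripper_width: 0.008
gripper_force: 0.0
```

drive_tool(rows=[[0,0,0,30,0,0,0],[0,0,0,0,0,0,0],[0,0,0,0,0,0,0]])

```text
time_s: 8.25
tcp_pos: [0.5799, -0.0913, 0.2196]
ee_rot: [[-0.995, -0.101, 0.006], [-0.101, 0.995, 0.001], [-0.006, -0.0, -1.0]]
wrist_force: [-0.8, -0.3, -0.9]
gripper_width: 0.005
gripper_force: 0.0
```

```bash
python3 - <<'E'
from h import *
s=sense();print(s["time_s"],np.round(s["tcp_pos"],3),s["wrist_force"])
c=capture("side");cv2.imwrite("pics/side.png",c["frame"][:,:,::-1])
for n in["espresso_cup_clay","spice_jar","loose_capsule","tray_front","spoon"]:
    for r in masks_of(n,c)[:1]:
        P=world(c,r["region"]);print(n,round(r["p"],2),np.round(r["xy"]),np.round(np.percentile(P,[2,50,98],axis=0),3).tolist())
E
```

```text
8.25 [ 0.58  -0.091  0.22 ] [-0.79428637 -0.30046285 -0.87690839]
espresso_cup_clay 0.9 [278. 316.] [[0.514, 0.116, 0.009], [0.555, 0.143, 0.039], [0.583, 0.172, 0.058]]
spice_jar 0.78 [364. 178.] [[0.547, -0.254, 0.003], [0.562, -0.226, 0.065], [0.584, -0.22, 0.106]]
loose_capsule 0.74 [408. 214.] [[0.453, -0.276, -0.001], [0.475, -0.219, 0.016], [0.506, -0.204, 0.033]]
tray_front 0.7 [382. 268.] [[0.43, -0.128, 0.006], [0.456, -0.046, 0.01], [0.487, 0.034, 0.03]]
spoon 0.56 [377. 281.] [[0.447, -0.1, 0.008], [0.462, -0.014, 0.013], [0.471, 0.012, 0.02]]
```

View pics/side.png

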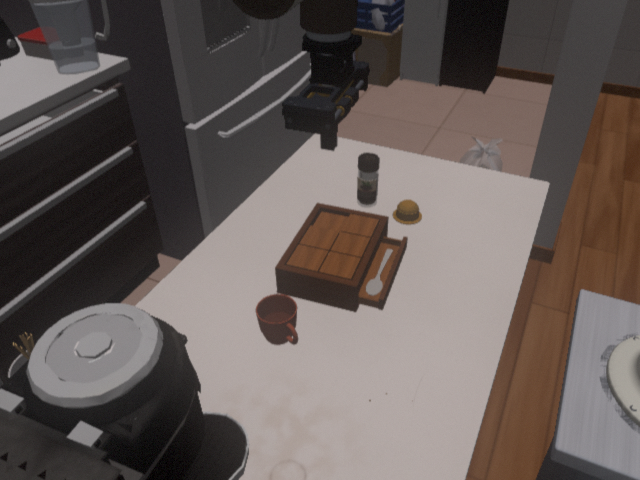

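The side view shows the tray out (382,268) with the spoon lying in it (377,281). The cup, jar and capsule are where they stood, and the arm is clear.

```bash
python3 -c "from station import *; print(finish_job())"
```

```text
the job is handed in; nothing more can be done
None
```

The catch was the back-right tile; I pressed it the full 8 mm, the tray slid out with the spoon still in it, the cup, jar and capsule stayed where they stood, and I handed the job in, though no verdict came back.

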